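Dispense two panel inserts from the plunger feeder and set them on the scale

ROBOT

A 6-joint arm with a two-finger parallel gripper is mounted at the origin on a cart in front of the work surface, level with it; the furniture and walls round the work are solid. World frame = base frame: x ahead of the robot, y to its left, z up, the work surface at z = 0. Lengths are in m, angles in rad, forces in N, time in s.
With the tool pointing down it reaches from about 0.325 to 0.85 m from the base axis. Payload 4.4 kg.
Tool frame: the origin (TCP) lies on the centre line of the jaws, within the pads' length; the fingertips stand 22 mm ahead of it and the grasp point (between the pads) lies 3 mm ahead of it (nose_length is the distance from the TCP to the fingertips, in m); z points along the fingers, x is the direction in which the jaws open and shut, and the axes are right-handed (so a half turn about z gives the same grasp; the last joint's range is limited). The gripper opens to 94 mm and grips with 3 to 60 N. Pads are 16 mm wide; open, the fingers measure 119 mm over their backs; the gripper's body (75 mm by 177 mm) begins 78 mm behind the grasp point.
Start: joints at [-1.486, 0.207, 1.542, -0, 1.393, -0.15], TCP at [0.134, -0.559, 0.227] pointing down, gripper open.
Joint ranges: [-2.73, 2.73], [-0.86, 2.22], [0.23, 2.46], [-1.11, 4.25], [0.08, 2.63], [-2.82, 2.82]. Speed limits (rad/s): [2.79, 2.79, 3.14, 3.14, 3.14, 3.14].

INTERFACE

Orientations are given as a unit quaternion [x, y, z, w].
In Python, from bench import sense, camera, sign_off, nose_length gives the robot as it stands.
- The arm moves only by the shell command python3 -m jog 'ROWS' [OPENING] [FORCE]. ROWS is JSON, a list of rows, each an object of numbers: "dx", "dy", "dz": the shift along the world's x, y, z in mm; "turn": the turn about the world's z in degrees. A call has 1 to 10 rows; each row is the pose to reach, as a shift and turn from the pose measured when the call began; what a row does not reach only later rows make up. A row lasts 1/10 s, in which the tool goes at most 50 mm and 8.59 degrees, less where a joint would pass 70% of its speed; a pose out of reach is approached as far as the arm can. A call with a gripper value outside its range is refused whole. OPENING is the finger opening in mm, from 0 to 94, set as the call begins (- or left out, the last holds). The fingers move at their own pace and stop on an object; FORCE is the grip in N (left out, the last holds). Time passes only in rows, so rows that repeat a pose let the fingers close. It gives the time, the measured TCP pose, the force and the opening at its end, in the units of the state.
- sense(): the state, without advancing time (a new reading comes with each control period).
- camera(name): name is "scene" or "top" or "wrist"; returns a dict with "color" (480x640x3 uint8, red, green, blue), "depth" (480x640 float32, m along the optical axis (not along the pixel's ray), 0 where there is no reading), "camera_matrix" (3x3 intrinsics, pixels), "eye" and "rotation" of the camera in the world. Camera axes: x right, y up, looking along -z (the intrinsics and any distortion apply to the point x, -y, -z); pixel columns grow to the right and rows downward; lengths in m; the calibration is good to about 2 mm. The wrist camera is an equidistant fisheye: a pixel r from the principal point sees the ray r / f radians off the axis. A picture is of the moment at which its call begins.
- sign_off(): hands the job in, once; it reports no verdict.
The state is a dict: "clock": time; "joint_pos": joint angles; "qvel": joint speeds; "joint_torque": joint torques, N m; "tool_pos": TCP position; "tool_rot": TCP orientation; "wrist_force": force on the tool from outside, world axes, zero at the start; "ft_torque": the same for the moment, N m; "width": finger opening in m.
Only numpy, scipy, OpenCV 4.12 (cv2) and the standard library are available. Lean on these libraries where they do the work, as an engineer would, in place of code of your own. Each camera call takes 0.05 s, during which the arm holds its last target.

TASK

Stand the empty mixing cup on the bench under the feeder's spout and drop exactly two panel inserts into it with the spring plunger: for each one, press the black head down to its stop, firmly but without leaning on it once it is there, and let it spring right back up. Then stand the cup with its two inserts upright on the pan of the scale for the count check; the other inserts stay in the lane and the cup with the stick stays where it is.

Things in the scene. Friction and masses are not known exactly. Their poses are not given: they have to be found in the camera images.
- feeder: gravity feeder for panel inserts, fixed to the bench. Origin on the bench; x points up its lane, away from the robot, the plunger stands on its -y side, z up. Base plate x -78..102, y -75..47 mm, 10 mm thick. Lane 32 mm wide, sloping 14 degrees down to -x, rear part under a clear cover that rises from z = 0.135 at x = -30 to 0.170 at x = 95 mm. More than 30 N, a hard knock included, strains it
- bush_top (a point): on the plunger's vertical axis (feeder x = 12, y = -46 mm), centre of the top of the fixed steel bush, 145 mm above the bench, on a grey column. Above it stands the plunger's round black mushroom head, 38 mm wide, with a rubber pad that gives 1 mm per 10 N. Its height is set by screw and differs from day to day: top of the pad, when up, 38 to 73 mm above this point; find it by touch or sight
- gate (a point): where the front insert waits in the lane. Pressing the black head its full stroke of 12 mm, to the solid stop, drops the front insert out of the spout within 0.6 s while the others are held; nothing comes out short of the last 2 mm. Let right up, the row rolls forward by one within 0.6 s. Spring: about 3 N at first, 8 N at the stop; beyond the stop the force climbs steeply
- spout_foot (a point): point on the bench straight below the middle of the spout, where inserts drop and the cup is to stand; axes as the feeder's. The spout is a downward opening 28 x 25 mm between sheet walls (feeder x -139..-92, y -16..16 mm), from 79 to 107 mm above the bench; behind it the open lane, 16 mm half wide, rises to 0.125 at x = -35 mm. The base plate begins 43 mm from this point
- cup_mid (a point): middle, half-way up, of the empty clear plastic mixing cup (the one without a stick): round, tapered, 62 mm high, 66 mm wide at the rim, 46 mm at the foot, wall about 2 mm, 35 g. It stands upright; z is its axis
- pan_top (a point): middle of the top face of the round pan of the kitchen scale, 150 mm wide, 40 mm above the bench. x points away from the scale's display; the scale's body is 225 x 165 mm, 28 mm high, and the pan's middle lies 33 mm from the middle of the body towards +x
- stick_cup_mid (a point): middle of the other cup, a clear mixing cup 62 mm high with cured resin and a wooden stick standing out of it (85 mm in all), 66 mm wide: not part of the job
- insert_1_mid (a point): centre of panel insert number 1 of the row in the feeder, counted from the low end: aluminium spool 22 mm across, 24 mm long, 20 g, lying across the lane (y along its bore)
- insert_2_mid (a point): centre of panel insert number 2 of the row in the feeder, counted from the low end: aluminium spool 22 mm across, 24 mm long, 20 g, lying across the lane (y along its bore)
- insert_3_mid (a point): centre of panel insert number 3 of the row in the feeder, counted from the low end: aluminium spool 22 mm across, 24 mm long, 20 g, lying across the lane (y along its bore)
- insert_4_mid (a point): centre of panel insert number 4 of the row in the feeder, counted from the low end: aluminium spool 22 mm across, 24 mm long, 20 g, lying across the lane (y along its bore)
- insert_5_mid (a point): centre of panel insert number 5 of the row in the feeder, counted from the low end: aluminium spool 22 mm across, 24 mm long, 20 g, lying across the lane (y along its bore)
Not all that is in view belongs to the job. Leave any green look-alike of the part that bears cup_mid alone.

How it is judged:
By the outcome, as a careful person would: the job done as asked, in the order asked, and still so for the second after the job is handed in, with the robot touching nothing.
It also fails if it takes over 72 s, if anything falls off the work surface, if the arm or the gripper's body presses on something with over 40 N, if the wrist force passes 120 N, or if a joint passes its speed limit or range.

## Working session

There is one attempt and no reset: what is moved stays moved. The work goes in short steps, Python scripts to look and compute and a shell command to move; the robot and the scene stay as the last step left them, time stands still between calls to the robot, and variables do not carry over. Pictures are saved under pics/ and viewed, and the job is handed in when it is done.

```bash
ls; mkdir -p pics; cat > h.py <<'E'
from bench import sense,camera,nose_length
import numpy as np,cv2
def save(n,fn):
    c=camera(n); cv2.imwrite('pics/'+fn+'.png',c['color'][:,:,::-1]); np.savez('pics/'+fn+'.npz',**c); return c
def load(fn): return dict(np.load('pics/'+fn+'.npz'))
def pt(c,u,v,d=None,z=None):
    K=c['camera_matrix']; r=np.array([(u-K[0,2])/K[0,0],-(v-K[1,2])/K[1,1],-1.])
    w=c['rotation']@r
    if z is not None: return c['eye']+w*(z-c['eye'][2])/w[2]
    if d is None:
        p=c['depth'][int(v)-1:int(v)+2,int(u)-1:int(u)+2]; p=p[p>0]; d=np.median(p) if p.size else np.nan
    return c['eye']+w*d
def proj(c,P):
    p=c['rotation'].T@(np.array(P)-c['eye']); K=c['camera_matrix']
    return K[0,0]*p[0]/-p[2]+K[0,2], K[1,2]+K[1,1]*p[1]/p[2]
E
python3 - <<'E'
from h import *
for n in ('scene','top','wrist'):
    c=save(n,n+'0'); print(n,c['camera_matrix'],c['eye'],c['rotation'],[k for k in c])
print(sense(),nose_length)
E
```

```text
pics
scene [[549.63317011   0.         317.6284383 ]
 [  0.         549.63317011 248.66554768]
 [  0.           0.           1.        ]] [ 0.18560252 -0.79705644  0.76708721] [ 0.40180744 -0.11345525 -0.24788373  0.87420384] ['color', 'depth', 'camera_matrix', 'eye', 'rotation']
top [[623.95825179   0.         323.35701716]
 [  0.         623.95825179 239.01885118]
 [  0.           0.           1.        ]] [ 0.31953236 -0.18468705  1.11300255] [ 0.07651025 -0.07636112 -0.69210195  0.71365962] ['color', 'depth', 'camera_matrix', 'eye', 'rotation']
wrist [[371.64829954   0.         315.92814257]
 [  0.         371.64829954 238.29514902]
 [  0.           0.           1.        ]] [ 0.20985849 -0.54058794  0.3844866 ] [-0.10334129  0.08329147 -0.6139388   0.77811455] ['color', 'depth', 'camera_matrix', 'eye', 'rotation']
{'clock': 0.15, 'joint_pos': array([-1.48552818e+00,  2.07233544e-01,  1.54259827e+00, -6.16050554e-06,
        1.39350389e+00, -1.50471609e-01]), 'qvel': array([-0.00195799, -0.00110618, -0.00437453,  0.00222971, -0.00158902,
       -0.00097538]), 'joint_torque': array([-4.44445177e-04, -3.71318257e+01, -2.81813067e+01,  6.97982521e-02,
        3.27554613e-02, -1.01631367e-04]), 'tool_pos': array([ 0.13425149, -0.55851293,  0.2265653 ]), 'tool_rot': array([ 7.85354209e-01, -6.19046046e-01, -5.98059707e-04, -6.33950139e-04]), 'wrist_force': array([ 0.12492354, -0.97169766, -0.17355381]), 'ft_torque': array([0.00292839, 0.02583178, 0.05895213]), 'width': 0.09384489211969313} 0.022
```

```bash
sed -i "s/^def save/from scipy.spatial.transform import Rotation as Rn\ndef save/; s/c=camera(n); /c=dict(camera(n)); c['rotation']=Rn.from_quat(c['rotation']).as_matrix(); /" h.py
python3 - <<'E'
import numpy as np
from scipy.spatial.transform import Rotation as Rn
for n in ('scene0','top0','wrist0'):
    c=dict(np.load('pics/'+n+'.npz')); c['rotation']=Rn.from_quat(c['rotation']).as_matrix(); np.savez('pics/'+n+'.npz',**c)
E
```

```text
(no output)
```

View pics/scene0.png

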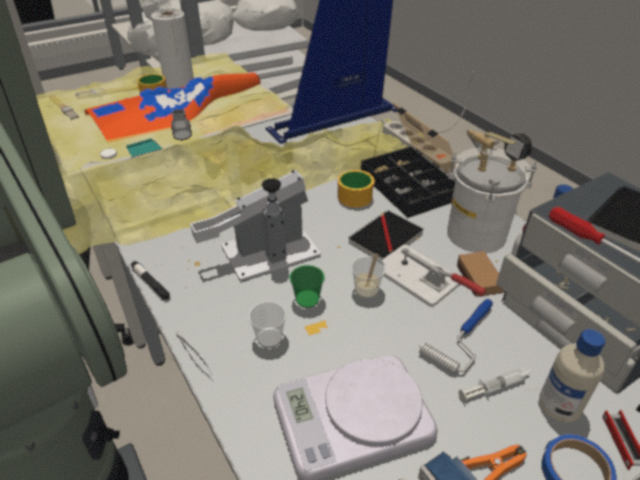

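View pics/top0.png

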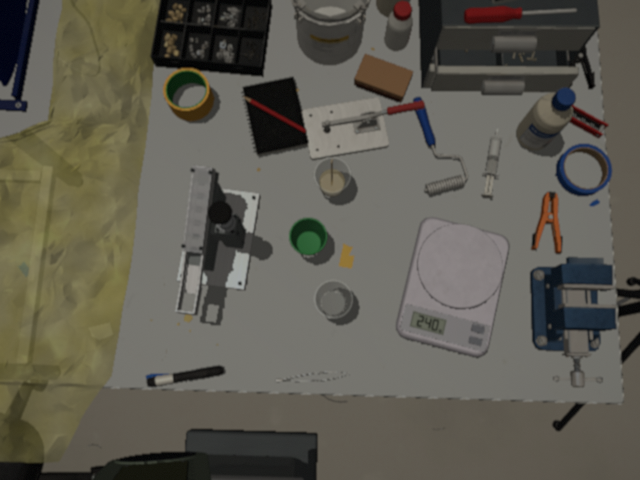

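The scene view shows the clear cup at (268,327), the green look-alike at (307,287), the stick cup at (367,277), the feeder at about (265,225) and the scale pan at (375,400). In the top view the clear cup is at (334,301), the pan at (460,265), and the plunger head at (220,213). I'll zoom in next.

```bash
python3 - <<'E'
from h import *
t=cv2.imread('pics/top0.png'); s=cv2.imread('pics/scene0.png')
cv2.imwrite('pics/topz.png',cv2.resize(t[150:340,160:380],None,fx=3.6,fy=3.1,interpolation=3)[:600])
cv2.imwrite('pics/scz.png',cv2.resize(s[160:360,180:400],None,fx=3,fy=3,interpolation=3))
T=load('top0');S=load('scene0')
for n,c,l in(('T',T,[(334,301),(334,283),(352,301),(316,301),(334,318),(460,265),(220,211),(200,200),(188,295),(210,312),(258,195),(245,288),(222,192),(240,270),(300,350),(430,320)]),('S',S,[(375,400),(272,183),(268,312),(268,345),(205,225),(268,290)])):
    for u,v in l: print(n,u,v,pt(c,u,v).round(4))
E
```

```text
T 334 301 [ 0.4513 -0.2031  0.0029]
T 334 283 [ 0.4763 -0.2015  0.0526]
T 352 301 [ 0.4453 -0.2325  0.0616]
T 316 301 [ 0.4443 -0.1716  0.0536]
T 334 318 [ 0.4157 -0.2029  0.0617]
T 460 265 [ 0.5166 -0.4207  0.0402]
T 220 211 [ 0.5597 -0.0234  0.1972]
T 200 200 [0.5883 0.0174 0.1535]
T 188 295 [ 0.4545  0.0585 -0.0008]
T 210 312 [0.4252 0.0168 0.0009]
T 258 195 [ 0.6412 -0.0582  0.0104]
T 245 288 [ 0.4698 -0.0431  0.0022]
T 222 192 [6.317e-01 5.000e-04 5.490e-02]
T 240 270 [ 0.5007 -0.0335  0.0113]
T 300 350 [ 0.3635 -0.1458  0.0014]
T 430 320 [ 0.4203 -0.3695  0.0295]
S 375 400 [ 0.5169 -0.4263  0.0404]
S 272 183 [ 0.5603 -0.0267  0.1958]
S 268 312 [ 0.4631 -0.1758  0.0384]
S 268 345 [ 0.4378 -0.2201  0.0085]
S 205 225 [0.4446 0.0496 0.0937]
S 268 290 [ 0.5047 -0.0917  0.0007]
```

View pics/topz.png

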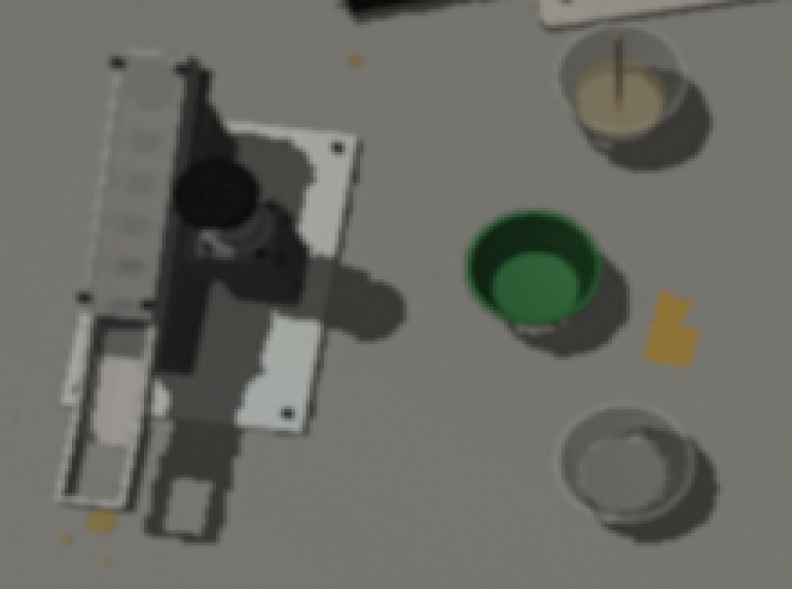

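View pics/scz.png

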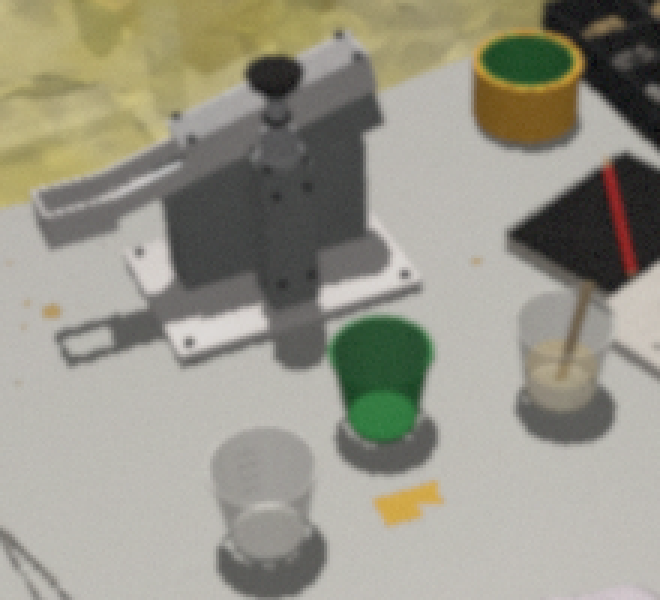

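View pics/wrist0.png

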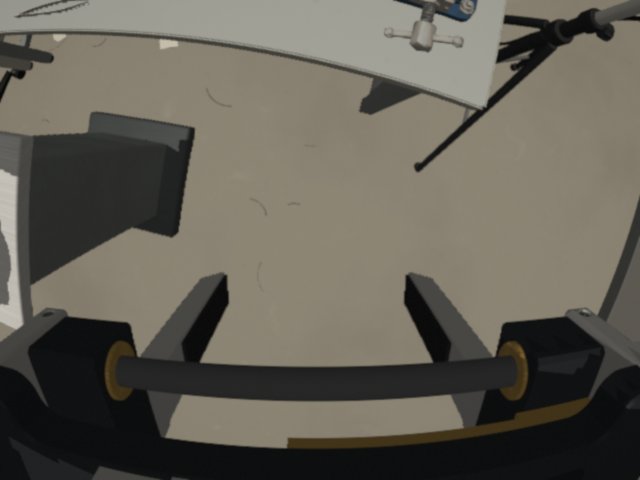

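```bash
python3 - <<'E'
from h import *
T=load('top0');S=load('scene0')
cr=lambda a,b:(a/3.6+160,b/3.1+150)
F=[];W=[]
for f,p,z in (((102,-75),(357,133),.010),((-78,-75),(304,433),.010),((-78,47),(62,403),.010),((-139,-16),(133,511),.107),((-139,16),(57,501),.107)):
    w=pt(T,*cr(*p),z=z); F.append(f);W.append(w[:2]*1000); print('T',f,w.round(4))
# scene
cs=lambda a,b:(a/3+180,b/3+160)
for f,p,z in (((102,-75),(421,288),.010),((-78,-75),(186,362),.010),((-78,47),(125,248),.010),((-139,16),(33,190),.107),((-139,-16),(48,218),.107)):
    w=pt(S,*cs(*p),z=z); F.append(f);W.append(w[:2]*1000); print('S',f,w.round(4))
F=np.array(F,float);W=np.array(W)
def fit(F,W):
    a=F-F.mean(0);b=W-W.mean(0)
    th=np.arctan2((a[:,0]*b[:,1]-a[:,1]*b[:,0]).sum(),(a*b).sum())
    R=np.array([[np.cos(th),-np.sin(th)],[np.sin(th),np.cos(th)]]); t=W.mean(0)-R@F.mean(0); return th,R,t
for k in (slice(0,10),slice(0,5),slice(5,10)):
    th,R,t=fit(F[k],W[k]); print(np.degrees(th),t,(F[k]@R.T+t-W[k]).round(1).tolist())
    for n,p in (('bush',(12,-46)),('spout',(-121,0)),('spout2',(-115.5,0))): print(n,(R@np.array(p)+t).round(1))
# head from depth: black pixels
for c,n in((T,'T'),(S,'S')):
    H,Wd=c['depth'].shape
    vv,uu=np.mgrid[0:H,0:Wd]; K=c['camera_matrix']
    r=np.stack([(uu-K[0,2])/K[0,0],-(vv-K[1,2])/K[1,1],-np.ones_like(uu,float)],-1)@c['rotation'].T
    P=c['eye']+r*c['depth'][...,None]; c['P']=P
    m=(c['color'].max(-1)<50)&(P[...,2]>.178)&(P[...,2]<.24)&(np.hypot(P[...,0]-.56,P[...,1]+.025)<.06)
    q=P[m]; print(n,m.sum(),q.mean(0),np.percentile(q,[2,50,98],axis=0).round(4).tolist())
    # pan
    m=(abs(P[...,2]-.04)<.004)&(np.hypot(P[...,0]-.517,P[...,1]+.423)<.09)
    q=P[m]; (cx,cy),rr=cv2.minEnclosingCircle((q[:,:2]*1000).astype(np.float32)); print('pan',q.mean(0),cx,cy,rr)
    # cup rim
    m=(P[...,2]>.05)&(P[...,2]<.068)&(np.hypot(P[...,0]-.448,P[...,1]+.203)<.05)
    q=P[m]; A=np.c_[2*q[:,:2],np.ones(len(q))]; s=np.linalg.lstsq(A,(q[:,:2]**2).sum(1),rcond=None)[0]; print('cup',len(q),s[:2],np.sqrt(s[2]+s[0]**2+s[1]**2),q[:,2].max())
# scale yaw
E
```

```text
T (102, -75) [ 0.6454 -0.0601  0.01  ]
T (-78, -75) [ 0.4657 -0.0433  0.01  ]
T (-78, 47) [0.4794 0.0774 0.01  ]
T (-139, -16) [0.4099 0.0182 0.107 ]
T (-139, 16) [0.414  0.0525 0.107 ]
S (102, -75) [ 0.6402 -0.0688  0.01  ]
S (-78, -75) [ 0.4692 -0.05    0.01  ]
S (-78, 47) [0.4831 0.0789 0.01  ]
S (-139, 16) [0.4183 0.0521 0.107 ]
S (-139, -16) [0.4155 0.0198 0.107 ]
-6.402914568261177 [552.35889905  20.73565788] [[-0.0, -5.1], [0.8, -1.8], [0.7, -1.3], [2.5, 2.2], [2.0, -0.3], [5.2, 3.6], [-2.7, 4.9], [-3.0, -2.8], [-2.3, 0.1], [-3.1, 0.5]]
bush [559.2 -26.3]
spout [432.1  34.2]
spout2 [437.6  33.6]
-5.225276130664789 [550.8850338   23.40347027] [[0.2, -0.5], [0.7, -0.9], [-1.9, -0.1], [1.1, 2.0], [-0.1, -0.5]]
bush [558.6 -23.5]
spout [430.4  34.4]
spout2 [435.9  33.9]
-7.592457100729921 [553.80634005  18.04808572] [[4.8, -1.0], [-2.6, 4.0], [-0.4, -4.0], [-0.1, 0.2], [-1.6, 0.8]]
bush [559.6 -29.1]
spout [433.9  34. ]
spout2 [439.3  33.3]
T 448 [ 0.55718306 -0.02294705  0.19554744] [[0.5413, -0.0388, 0.1914], [0.5568, -0.0232, 0.1955], [0.5737, -0.0062, 0.199]]
pan [ 0.5147088  -0.42002247  0.0403139 ] 516.109619140625 -420.5016174316406 75.2373275756836
cup 333 [ 0.4471147  -0.20041145] 0.030920673205835036 0.06767751539392686
S 149 [ 0.55681004 -0.03010097  0.19395235] [[0.5443, -0.0402, 0.1863], [0.5563, -0.0307, 0.1948], [0.5703, -0.0153, 0.1972]]
pan [ 0.51532088 -0.42409129  0.04013055] 518.286376953125 -419.5557556152344 76.20299530029297
cup 441 [ 0.4493568  -0.20069615] 0.030755125587150135 0.06592708719112128
```

```bash
python3 -m jog '[{"dx":25,"dy":28},{"dx":55,"dy":62,"turn":-3},{"dx":85,"dy":97,"turn":-6},{"dx":115,"dy":131,"turn":-9},{"dx":145,"dy":165,"turn":-12},{"dx":175,"dy":200,"turn":-15},{"dx":210,"dy":240,"dz":-10,"turn":-19},{"dx":250,"dy":285,"dz":-30,"turn":-19},{"dx":285,"dy":325,"dz":-60,"turn":-19},{"dx":314,"dy":358,"dz":-85,"turn":-19}]' 94
```

```text
schema error: expected keys dx, dy, dz, turn
```

All four keys are required in each row.

```bash
python3 -m jog '[{"dx":25,"dy":28,"dz":0,"turn":0},{"dx":55,"dy":62,"dz":0,"turn":-3},{"dx":85,"dy":97,"dz":0,"turn":-6},{"dx":115,"dy":131,"dz":0,"turn":-9},{"dx":145,"dy":165,"dz":0,"turn":-12},{"dx":175,"dy":200,"dz":0,"turn":-15},{"dx":210,"dy":240,"dz":-10,"turn":-19},{"dx":250,"dy":285,"dz":-30,"turn":-19},{"dx":285,"dy":325,"dz":-60,"turn":-19},{"dx":314,"dy":358,"dz":-85,"turn":-19}]' 94
```

```text
clock: 1.15
tool_pos: [0.4329, -0.218, 0.1552]
tool_rot: [-0.673, 0.74, -0.0, 0.001]
wrist_force: [0.6, -0.4, -0.0]
width: 0.0942
```

```bash
python3 -m jog '[{"dx":15,"dy":17,"dz":-14,"turn":0},{"dx":15,"dy":17,"dz":-14,"turn":0},{"dx":15,"dy":17,"dz":-14,"turn":0}]'
python3 - <<'E'
from h import *
save('wrist','w1'); c=save('top','t1'); s=save('scene','s1'); print(sense()['tool_pos'],sense()['tool_rot'])
cv2.imwrite('pics/s1z.png',cv2.resize(cv2.cvtColor(s['color'],4)[130:370,150:400],None,fx=2.4,fy=2.4,interpolation=3))
E
```

```text
clock: 1.45
tool_pos: [0.4476, -0.2008, 0.1409]
tool_rot: [-0.673, 0.74, -0.0, 0.0]
wrist_force: [0.8, 0.2, 1.1]
width: 0.094
[ 0.44793927 -0.2025411   0.14221003] [-0.67189154  0.74064758 -0.00143747  0.00092616]
```

View pics/w1.png

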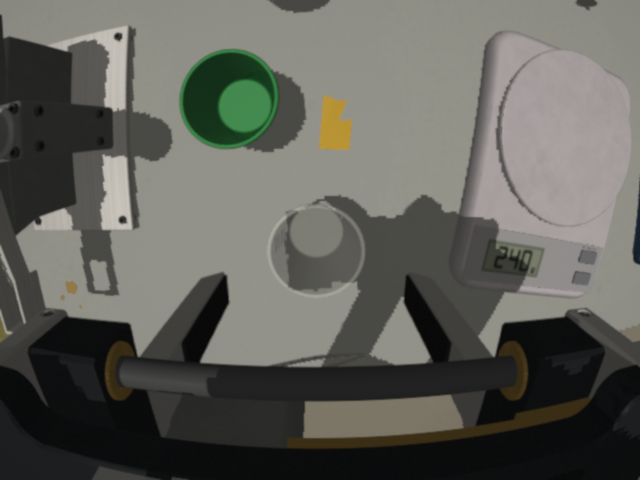

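View pics/s1z.png

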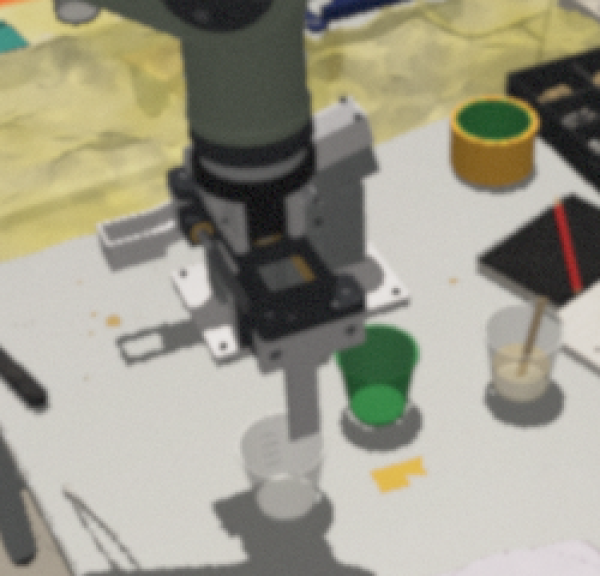

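The wrist view has the cup rim at (316,250) midway between the fingers, with the green cup at (230,98) well clear. I'll check the x position using the fisheye model.

```bash
cat >> h.py <<'E'
def wpt(c,u,v,z):
    K=c['camera_matrix']; a,b=u-K[0,2],v-K[1,2]; r=np.hypot(a,b); th=r/K[0,0]
    d=np.array([np.sin(th)*a/r,-np.sin(th)*b/r,-np.cos(th)]); w=c['rotation']@d
    return c['eye']+w*(z-c['eye'][2])/w[2]
E
python3 - <<'E'
from h import *
c=load('w1'); print(c['eye'])
for n,p,z in (('cup rim',(316,250),.062),('rim L',(268,251),.062),('rim R',(364,250),.062),('rim b',(316,297),.062),('rim t',(316,203),.062),('plate1',(131,27),.01),('plate2',(132,228),.01),('pan',(566,137),.04),('bush col',(10,128),.145)): print(n,wpt(c,*p,z).round(4))
E
```

```text
[ 0.52489878 -0.20793329  0.2989901 ]
cup rim [ 0.4525 -0.2007  0.062 ]
rim L [ 0.4549 -0.1685  0.062 ]
rim R [ 0.4495 -0.2327  0.062 ]
rim b [ 0.4184 -0.1974  0.062 ]
rim t [ 0.4841 -0.2037  0.062 ]
plate1 [ 0.645  -0.0624  0.01  ]
plate2 [ 0.471 -0.041  0.01 ]
pan [ 0.52   -0.4102  0.04  ]
bush col [ 0.5588 -0.048   0.145 ]
```

```bash
python3 -m jog '[{"dx":2,"dy":2,"dz":-25,"turn":0},{"dx":2,"dy":2,"dz":-50,"turn":0},{"dx":2,"dy":2,"dz":-70,"turn":0},{"dx":2,"dy":2,"dz":-84,"turn":0},{"dx":2,"dy":2,"dz":-90,"turn":0},{"dx":2,"dy":2,"dz":-90,"turn":0},{"dx":2,"dy":2,"dz":-90,"turn":0}]'
python3 -m jog '[{"dx":0,"dy":0,"dz":0,"turn":0},{"dx":0,"dy":0,"dz":0,"turn":0},{"dx":0,"dy":0,"dz":0,"turn":0},{"dx":0,"dy":0,"dz":0,"turn":0},{"dx":0,"dy":0,"dz":0,"turn":0},{"dx":0,"dy":0,"dz":0,"turn":0}]' 50 8
```

```text
clock: 2.3
tool_pos: [0.4505, -0.2016, 0.0532]
tool_rot: [-0.672, 0.741, -0.002, 0.001]
wrist_force: [-0.1, 0.1, -0.6]
width: 0.0939
clock: 2.9
tool_pos: [0.4508, -0.2016, 0.0535]
tool_rot: [-0.672, 0.741, -0.003, 0.001]
wrist_force: [-0.2, -0.3, 1.8]
width: 0.0653
```

```bash
python3 - <<'E'
from h import *
T=load('top0')
for u,v in ((150,380),(222,371),(185,376),(277,377),(345,373),(180,315)): print(u,v,pt(T,u,v).round(4))
E
python3 -m jog '[{"dx":0,"dy":0,"dz":5,"turn":0},{"dx":0,"dy":0,"dz":20,"turn":0},{"dx":-10,"dy":15,"dz":45,"turn":0},{"dx":-25,"dy":45,"dz":55,"turn":0},{"dx":-40,"dy":80,"dz":55,"turn":0},{"dx":-55,"dy":120,"dz":55,"turn":0},{"dx":-70,"dy":160,"dz":55,"turn":0},{"dx":-78,"dy":200,"dz":55,"turn":0},{"dx":-81,"dy":230,"dz":50,"turn":0},{"dx":-81,"dy":242,"dz":40,"turn":0}]'
python3 -m jog '[{"dx":0,"dy":0,"dz":0,"turn":0}]'
```

```text
150 380 [0.3045 0.1083 0.0174]
222 371 [ 0.3233 -0.0136  0.0159]
185 376 [0.313  0.049  0.0172]
277 377 [ 0.316  -0.1075  0.0011]
345 373 [ 0.3264 -0.2256  0.0011]
180 315 [0.4183 0.0697 0.0006]
clock: 3.9
tool_pos: [0.3694, 0.0425, 0.094]
tool_rot: [-0.673, 0.74, -0.003, 0.002]
wrist_force: [0.4, -1.1, -0.1]
width: 0.0652
clock: 4.0
tool_pos: [0.3678, 0.0439, 0.0932]
tool_rot: [-0.674, 0.739, -0.002, 0.001]
wrist_force: [-0.3, -0.2, -0.2]
width: 0.0651
```

```bash
python3 - <<'E'
from h import *
w=save('wrist','w2'); s=save('scene','s2'); t=save('top','t2'); print(sense()['tool_pos'])
cv2.imwrite('pics/s2z.png',cv2.resize(cv2.cvtColor(s['color'],4)[130:330,120:340],None,fx=2.7,fy=2.7,interpolation=3))
cv2.imwrite('pics/t2z.png',cv2.resize(cv2.cvtColor(t['color'],4)[150:400,120:340],None,fx=2.4,fy=2.4,interpolation=3))
E
```

```text
[0.36969379 0.04211063 0.09442251]
```

View pics/w2.png

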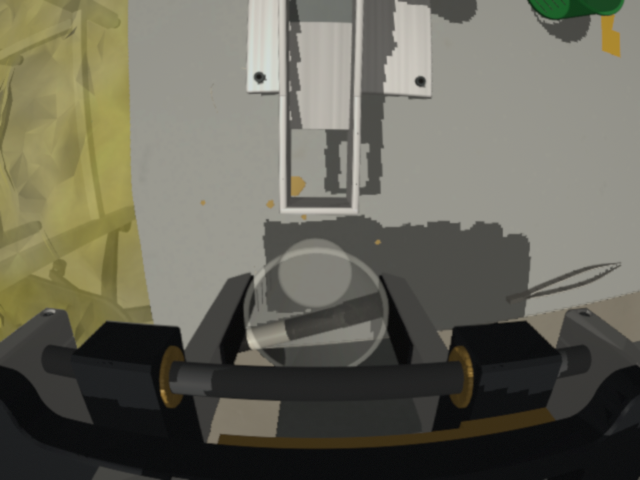

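View pics/s2z.png

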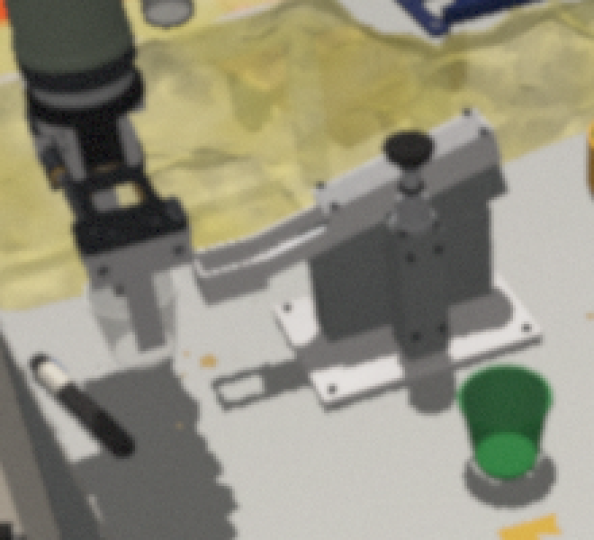

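View pics/t2z.png

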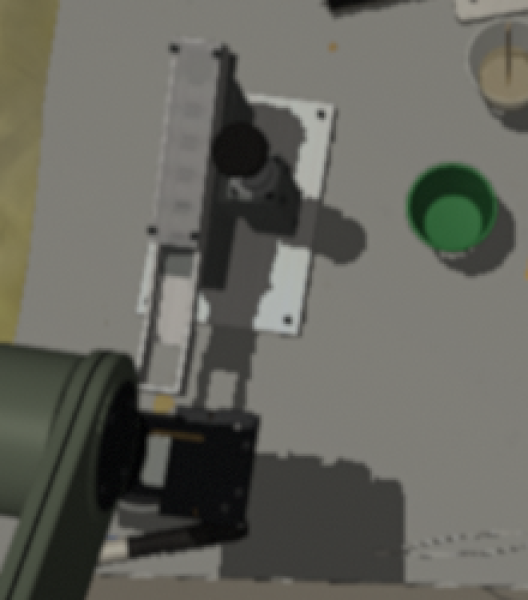

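The wrist view shows the cup gripped upright with its rim centred at about (316,310). The spout's front edge runs level from (281,212) to (357,212), so yaw is aligned. I'll compute the spout position from these.

```bash
python3 - <<'E'
from h import *
c=load('w2'); s=sense(); print(s['tool_pos'],c['eye'])
for z in (.107,):
    a=wpt(c,281,212,z);b=wpt(c,357,212,z); print(a.round(4),b.round(4),np.linalg.norm(a-b)); 
    y=(a-b)/np.linalg.norm(a-b); x=np.array([y[1],-y[0],0]); print('yaw',np.degrees(np.arctan2(x[1],x[0])),'foot',((a+b)/2+x*.018).round(4))
a=wpt(c,248,93,.01);b=wpt(c,432,97,.01);y=(a-b)/np.linalg.norm(a-b);x=np.array([y[1],-y[0],0]);print(a,b,np.linalg.norm(a-b),np.degrees(np.arctan2(x[1],x[0])),'foot',((b-x*.043+y*.075)).round(4))
E
```

```text
[0.36969379 0.04211063 0.09442251] [0.44447592 0.03729095 0.25160759]
[0.4179 0.0537 0.107 ] [0.4151 0.0236 0.107 ] 0.030201521583285557
yaw -5.3303700220062025 foot [0.4344 0.037  0.107 ]
[0.48078915 0.07792365 0.01      ] [ 0.46892491 -0.04197027  0.01      ] 0.12047951598274825 -5.651370984868618 foot [0.4335 0.0369 0.01  ]
```

```bash
python3 -m jog '[{"dx":0,"dy":0,"dz":-15,"turn":0},{"dx":0,"dy":0,"dz":-28,"turn":0},{"dx":0,"dy":0,"dz":-32,"turn":0},{"dx":0,"dy":0,"dz":-32,"turn":0},{"dx":0,"dy":0,"dz":-32,"turn":0}]'
python3 -c "
from bench import sense
import numpy as np
for i in range(1): print(sense()['tool_pos'],sense()['joint_pos'])"
```

```text
clock: 4.65
tool_pos: [0.3704, 0.0416, 0.063]
tool_rot: [-0.672, 0.74, -0.004, 0.002]
wrist_force: [-0.2, 0.7, -0.3]
width: 0.0654
[0.37037895 0.0416097  0.06297535] [-1.20231794e-01 -9.12414066e-03  2.16643730e+00 -1.76199613e-03
  9.75390868e-01  1.54762970e+00]
```

```bash
python3 -m jog '[{"dx":8,"dy":-1,"dz":0,"turn":0},{"dx":20,"dy":-2,"dz":0,"turn":0},{"dx":35,"dy":-3,"dz":0,"turn":0},{"dx":48,"dy":-5,"dz":0,"turn":0},{"dx":58,"dy":-6,"dz":0,"turn":0},{"dx":63,"dy":-6,"dz":0,"turn":0},{"dx":63,"dy":-6,"dz":0,"turn":0},{"dx":63,"dy":-6,"dz":0,"turn":0}]'
python3 -m jog '[{"dx":0,"dy":0,"dz":-4,"turn":0},{"dx":0,"dy":0,"dz":-7,"turn":0},{"dx":0,"dy":0,"dz":-9,"turn":0},{"dx":0,"dy":0,"dz":-9,"turn":0},{"dx":0,"dy":0,"dz":-9,"turn":0}]'
python3 - <<'E'
from h import *
w=save('wrist','w3'); s=save('scene','s3'); print(sense()['tool_pos'])
cv2.imwrite('pics/s3z.png',cv2.resize(cv2.cvtColor(s['color'],4)[130:330,120:340],None,fx=2.7,fy=2.7,interpolation=3))
E
```

```text
clock: 5.45
tool_pos: [0.4328, 0.0357, 0.0627]
tool_rot: [-0.672, 0.74, -0.003, 0.002]
wrist_force: [-0.4, 0.3, -0.4]
width: 0.0651
clock: 5.95
tool_pos: [0.4327, 0.0357, 0.0536]
tool_rot: [-0.672, 0.74, -0.003, 0.002]
wrist_force: [-1.0, -1.2, -0.2]
width: 0.0656
[0.43269158 0.03569195 0.05360444]
```

View pics/w3.png

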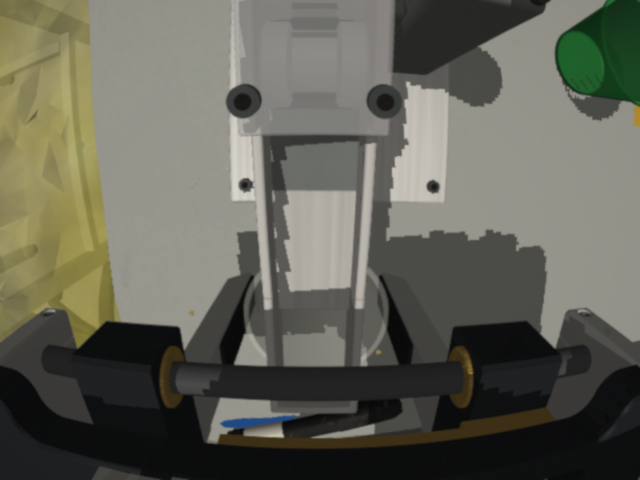

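View pics/s3z.png

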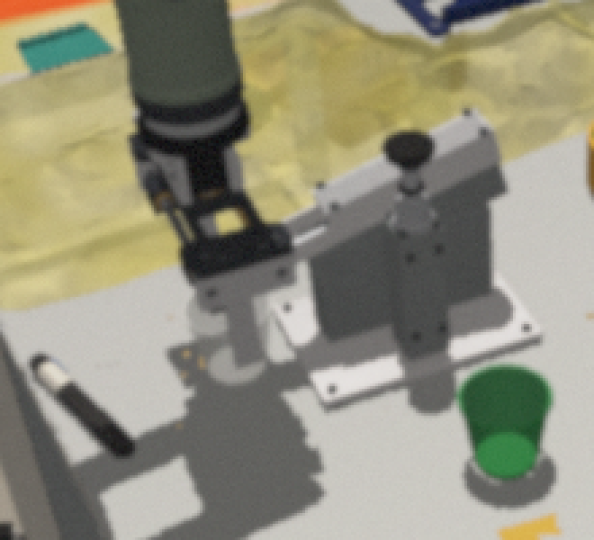

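The cup stands under the spout and is laterally centred (rim spans 245–388 and the spout walls 268–362 in the wrist view). Next I release and go straight up.

```bash
python3 -m jog '[{"dx":0,"dy":0,"dz":0,"turn":0},{"dx":0,"dy":0,"dz":0,"turn":0},{"dx":0,"dy":0,"dz":0,"turn":0},{"dx":0,"dy":0,"dz":0,"turn":0},{"dx":0,"dy":0,"dz":0,"turn":0}]' 94
python3 -m jog '[{"dx":0,"dy":0,"dz":10,"turn":0},{"dx":0,"dy":0,"dz":35,"turn":0},{"dx":0,"dy":0,"dz":75,"turn":0},{"dx":0,"dy":0,"dz":120,"turn":0},{"dx":0,"dy":0,"dz":165,"turn":0},{"dx":0,"dy":0,"dz":200,"turn":0},{"dx":0,"dy":0,"dz":210,"turn":0},{"dx":0,"dy":0,"dz":210,"turn":0}]'
python3 - <<'E'
from h import *
w=save('wrist','w4'); s=save('scene','s4');t=save('top','t4'); print(sense()['tool_pos'])
cv2.imwrite('pics/s4z.png',cv2.resize(cv2.cvtColor(s['color'],4)[130:330,120:340],None,fx=2.7,fy=2.7,interpolation=3))
E
```

```text
clock: 6.55
tool_pos: [0.4327, 0.0357, 0.0536]
tool_rot: [-0.672, 0.74, -0.003, 0.002]
wrist_force: [0.7, 0.1, -0.7]
width: 0.0934
clock: 7.35
tool_pos: [0.4338, 0.0356, 0.2657]
tool_rot: [-0.672, 0.74, -0.005, 0.003]
wrist_force: [-0.2, -0.7, -0.2]
width: 0.094
[0.43123889 0.03585528 0.2613617 ]
```

View pics/w4.png

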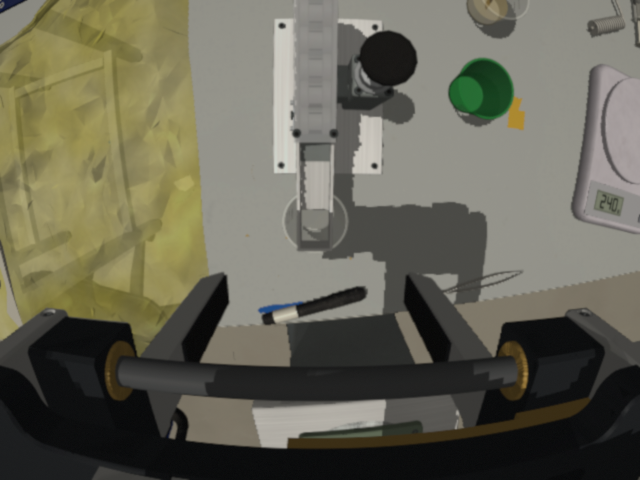

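View pics/s4z.png

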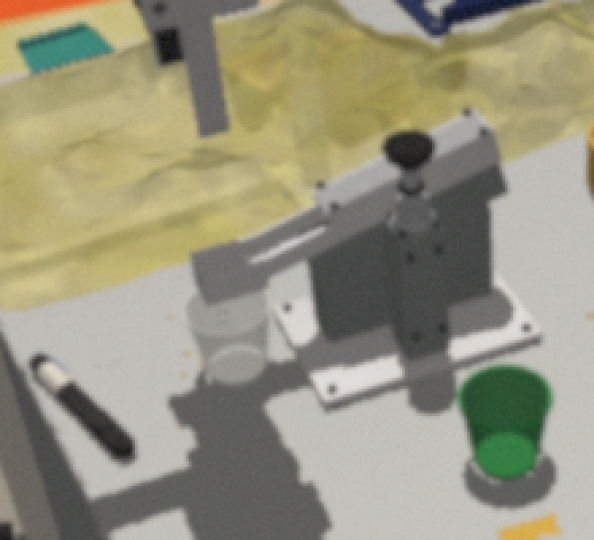

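The wrist view shows the cup (rim about (315,222)) round the spout opening, and the plunger head at (388,58). I'll locate the head.

```bash
python3 - <<'E'
from h import *
c=load('w4')
im=c['color']; m=(im.max(-1)<32).astype(np.uint8); m[:, :350]=0;m[:,430:]=0;m[95:]=0
n,l,st,ce=cv2.connectedComponentsWithStats(m); i=1+st[1:,4].argmax(); print(st[i],ce[i])
for z in (.193,.196): print(wpt(c,*ce[i],z))
print(wpt(c,388,59,.196), wpt(c,315,222,.062))
d=c['depth'][50:70,380:396]; print(np.median(d))
K=c['camera_matrix'];a,b=388-K[0,2],59-K[1,2];r=np.hypot(a,b);th=r/K[0,0];dv=np.array([np.tan(th)*a/r,-np.tan(th)*b/r,-1]);print(c['eye']+c['rotation']@dv*np.median(d))
T=load('t4')
for vv in (4,): 
    u,v=proj(T,(.558,-.024,.196)); print(u,v,pt(T,u,v))
E
```

```text
[ 358   32   58   54 2307] [387.68790637  58.22713481]
[ 0.56025237 -0.0212051   0.193     ]
[ 0.55959162 -0.02055612  0.196     ]
[ 0.5590797  -0.02069726  0.196     ] [0.43206846 0.03705203 0.062     ]
0.20723403
[ 0.55899009 -0.0206081   0.19641101]
220.47504832093554 212.29073141194297 [ 0.55787504 -0.0240842   0.1964805 ]
```

```bash
python3 -m jog '[{"dx":10,"dy":-5,"dz":0,"turn":0},{"dx":30,"dy":-14,"dz":0,"turn":0},{"dx":55,"dy":-26,"dz":0,"turn":0},{"dx":80,"dy":-38,"dz":0,"turn":0},{"dx":105,"dy":-49,"dz":0,"turn":0},{"dx":120,"dy":-55,"dz":0,"turn":0},{"dx":126,"dy":-58,"dz":0,"turn":0},{"dx":126,"dy":-58,"dz":0,"turn":0},{"dx":126,"dy":-58,"dz":0,"turn":0},{"dx":126,"dy":-58,"dz":0,"turn":0}]' 0 20
python3 - <<'E'
from h import *
w=save('wrist','w5'); s=save('scene','s5'); x=sense();print(x['tool_pos'],x['width'],x['wrist_force'])
cv2.imwrite('pics/s5z.png',cv2.resize(cv2.cvtColor(s['color'],4)[100:300,150:370],None,fx=2.7,fy=2.7,interpolation=3))
E
```

```text
clock: 8.5
tool_pos: [0.5565, -0.0217, 0.2611]
tool_rot: [-0.673, 0.74, -0.001, 0.0]
wrist_force: [-0.1, -0.4, -0.6]
width: 0.0174
[ 0.55671786 -0.02176119  0.26152616] 0.00928037075157849 [-0.0758452  -0.11659247 -0.68724009]
```

View pics/w5.png

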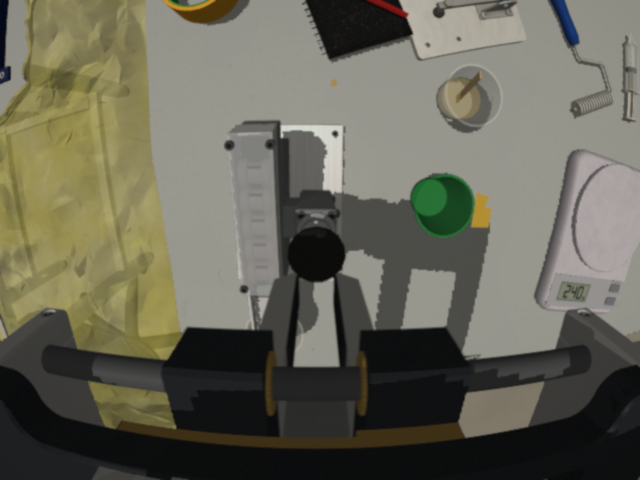

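View pics/s5z.png

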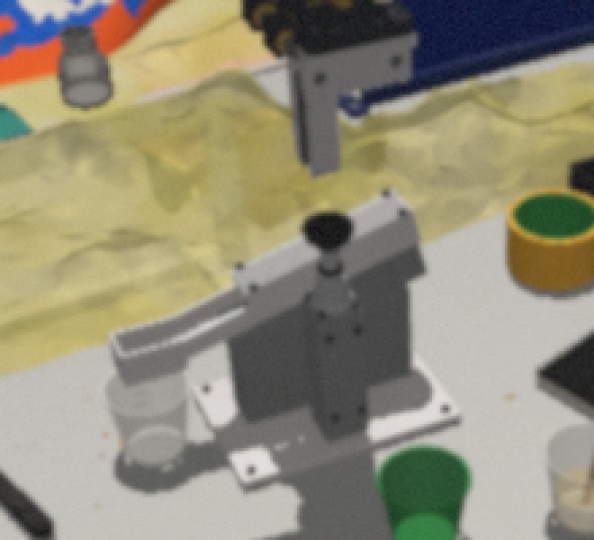

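```bash
python3 - <<'E'
from h import *
c=load('w5'); print(c['eye'],wpt(c,316,253,.196),sense()['tool_pos'])
E
python3 -m jog '[{"dx":2,"dy":0,"dz":-10,"turn":0},{"dx":2,"dy":0,"dz":-22,"turn":0},{"dx":2,"dy":0,"dz":-32,"turn":0},{"dx":2,"dy":0,"dz":-36,"turn":0},{"dx":2,"dy":0,"dz":-36,"turn":0},{"dx":2,"dy":0,"dz":-36,"turn":0}]'
```

```text
[ 0.6334939  -0.0286194   0.41929244] [ 0.56374566 -0.0220027   0.196     ] [ 0.55671786 -0.02176119  0.26152616]
clock: 9.2
tool_pos: [0.5588, -0.0218, 0.2255]
tool_rot: [-0.673, 0.74, -0.002, 0.001]
wrist_force: [0.4, 0.8, 0.9]
width: 0.0006
```

```bash
for i in 1; do python3 -m jog '[{"dx":1,"dy":0,"dz":-3,"turn":0},{"dx":1,"dy":0,"dz":-5,"turn":0},{"dx":1,"dy":0,"dz":-5,"turn":0}]'; done; python3 -c "
from bench import sense; s=sense(); print(s['wrist_force'],s['tool_pos'])"; python3 -m jog '[{"dx":0,"dy":0,"dz":-2,"turn":0},{"dx":0,"dy":0,"dz":-2,"turn":0}]'; python3 -m jog '[{"dx":0,"dy":0,"dz":-2,"turn":0},{"dx":0,"dy":0,"dz":-2,"turn":0}]'; python3 -m jog '[{"dx":0,"dy":0,"dz":-2,"turn":0},{"dx":0,"dy":0,"dz":-2,"turn":0}]'
```

```text
clock: 9.5
tool_pos: [0.5597, -0.0218, 0.2203]
tool_rot: [-0.673, 0.74, -0.002, 0.0]
wrist_force: [-0.4, -0.3, -0.4]
width: 0.0006
[-0.35581067 -0.33873799 -0.42474996] [ 0.55970408 -0.02179293  0.22027276]
clock: 9.7
tool_pos: [0.5598, -0.0218, 0.2182]
tool_rot: [-0.673, 0.74, -0.002, 0.001]
wrist_force: [-0.0, -0.2, 0.3]
width: 0.0004
clock: 9.9
tool_pos: [0.56, -0.0218, 0.2167]
tool_rot: [-0.673, 0.74, -0.002, 0.001]
wrist_force: [-0.0, 0.4, 3.0]
width: 0.0003
clock: 10.1
tool_pos: [0.56, -0.0218, 0.215]
tool_rot: [-0.673, 0.74, -0.002, 0.001]
wrist_force: [-0.7, -0.4, 3.4]
width: 0.0001
```

```bash
python3 -m jog '[{"dx":0,"dy":0,"dz":-3,"turn":0},{"dx":0,"dy":0,"dz":-6,"turn":0},{"dx":0,"dy":0,"dz":-7,"turn":0}]'; python3 -m jog '[{"dx":0,"dy":0,"dz":-2,"turn":0},{"dx":0,"dy":0,"dz":-2,"turn":0}]';  python3 -m jog '[{"dx":0,"dy":0,"dz":-1,"turn":0},{"dx":0,"dy":0,"dz":-1,"turn":0}]'; python3 -m jog '[{"dx":0,"dy":0,"dz":-1,"turn":0}]'
```

```text
clock: 10.4
tool_pos: [0.5601, -0.0219, 0.2085]
tool_rot: [-0.673, 0.74, -0.002, 0.001]
wrist_force: [-1.1, -0.2, 7.2]
width: 0.0004
clock: 10.6
tool_pos: [0.5601, -0.0218, 0.2071]
tool_rot: [-0.673, 0.74, -0.002, 0.001]
wrist_force: [-2.9, 0.2, 6.3]
width: 0.0002
clock: 10.8
tool_pos: [0.5601, -0.0219, 0.2069]
tool_rot: [-0.673, 0.74, -0.002, 0.001]
wrist_force: [-2.9, 0.3, 5.8]
width: 0.0007
clock: 10.9
tool_pos: [0.5601, -0.0218, 0.2067]
tool_rot: [-0.673, 0.74, -0.003, 0.001]
wrist_force: [-3.1, 0.1, 6.2]
width: 0.0003
```

```bash
python3 -m jog '[{"dx":0,"dy":0,"dz":-2,"turn":0},{"dx":0,"dy":0,"dz":-2,"turn":0}]';python3 -m jog '[{"dx":0,"dy":0,"dz":-2,"turn":0},{"dx":0,"dy":0,"dz":-2,"turn":0}]'
```

```text
clock: 11.1
tool_pos: [0.5601, -0.0218, 0.2056]
tool_rot: [-0.673, 0.74, -0.003, 0.001]
wrist_force: [-2.8, 2.1, 7.2]
width: 0.0006
clock: 11.3
tool_pos: [0.5601, -0.0218, 0.205]
tool_rot: [-0.673, 0.74, -0.003, 0.001]
wrist_force: [-4.6, 0.1, 8.5]
width: 0.0004
```

```bash
python3 -m jog '[{"dx":0,"dy":0,"dz":-2,"turn":0},{"dx":0,"dy":0,"dz":-2,"turn":0}]'; python3 -m jog '[{"dx":0,"dy":0,"dz":-2,"turn":0},{"dx":0,"dy":0,"dz":-2,"turn":0}]'; python3 - <<'E'
from h import *
s=save('scene','s6'); x=sense();print(x['tool_pos'],x['width'],x['wrist_force'])
cv2.imwrite('pics/s6z.png',cv2.resize(cv2.cvtColor(s['color'],4)[100:300,150:370],None,fx=2.7,fy=2.7,interpolation=3))
E
```

```text
clock: 11.5
tool_pos: [0.5602, -0.0219, 0.2049]
tool_rot: [-0.673, 0.74, -0.003, 0.001]
wrist_force: [-3.8, 0.7, 10.3]
width: 0.0006
clock: 11.7
tool_pos: [0.5602, -0.0218, 0.2048]
tool_rot: [-0.673, 0.74, -0.003, 0.001]
wrist_force: [-5.7, 0.3, 11.8]
width: 0.0006
[ 0.5601894  -0.02183991  0.20479599] 0.0005798463954852003 [-5.63720978  1.13127021 11.44890775]
```

View pics/s6z.png

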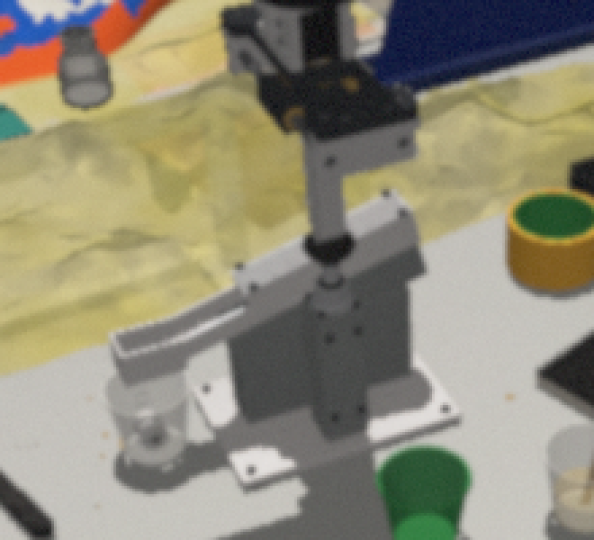

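An insert lies in the cup at (152,435) in this crop. TCP travel has stopped at 0.2048 while the force climbs to 11.5 N, so the head is on its stop. Now I let it up.

```bash
python3 -m jog '[{"dx":0,"dy":0,"dz":5,"turn":0},{"dx":0,"dy":0,"dz":12,"turn":0},{"dx":0,"dy":0,"dz":20,"turn":0},{"dx":0,"dy":0,"dz":25,"turn":0},{"dx":0,"dy":0,"dz":25,"turn":0},{"dx":0,"dy":0,"dz":25,"turn":0},{"dx":0,"dy":0,"dz":25,"turn":0},{"dx":0,"dy":0,"dz":25,"turn":0},{"dx":0,"dy":0,"dz":25,"turn":0},{"dx":0,"dy":0,"dz":25,"turn":0}]'; python3 - <<'E'
from h import *
s=save('scene','s7');t=save('top','t7'); x=sense();print(x['tool_pos'],x['width'],x['wrist_force'])
a=cv2.resize(cv2.cvtColor(s['color'],4)[100:300,150:370],None,fx=1.8,fy=2.7,interpolation=3)
b=cv2.resize(cv2.cvtColor(t['color'],4)[150:350,160:360],None,fx=2,fy=2.7,interpolation=3)
cv2.imwrite('pics/s7z.png',np.hstack([a,b]))
w=save('wrist','w7')
E
```

```text
clock: 12.75
tool_pos: [0.5601, -0.0218, 0.2296]
tool_rot: [-0.673, 0.74, -0.003, 0.001]
wrist_force: [-0.5, -0.1, 0.1]
width: 0.0003
[ 0.56015218 -0.021824    0.22974256] 0.0006132649956328965 [0.3091979  0.4758063  0.20182795]
```

View pics/s7z.png

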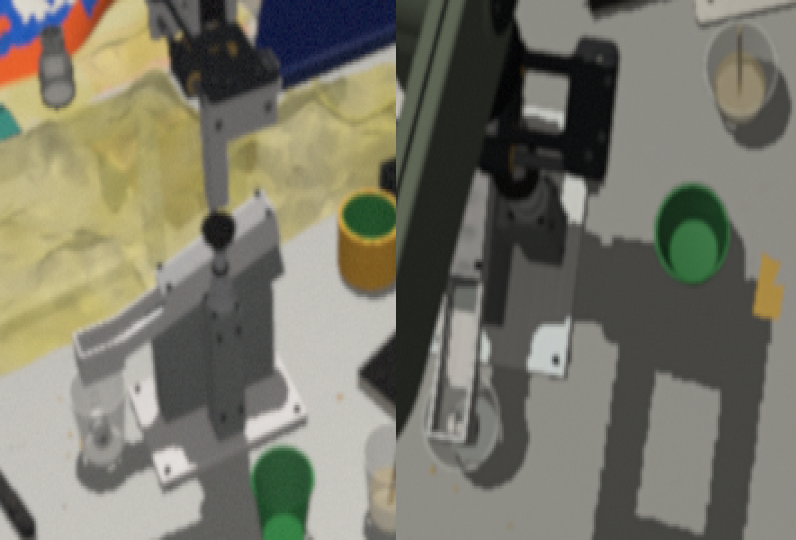

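View pics/w7.png

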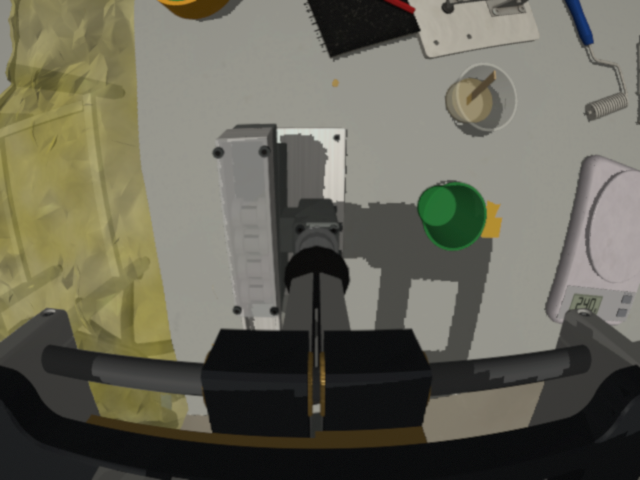

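The head is up again, one insert is in the cup, and the wrist view shows four left that have moved forward. Second press.

```bash
python3 -m jog '[{"dx":0,"dy":0,"dz":-5,"turn":0},{"dx":0,"dy":0,"dz":-9,"turn":0},{"dx":0,"dy":0,"dz":-12,"turn":0},{"dx":0,"dy":0,"dz":-15,"turn":0},{"dx":0,"dy":0,"dz":-18,"turn":0},{"dx":0,"dy":0,"dz":-21,"turn":0},{"dx":0,"dy":0,"dz":-23,"turn":0},{"dx":0,"dy":0,"dz":-25,"turn":0},{"dx":0,"dy":0,"dz":-25,"turn":0}]'; python3 -m jog '[{"dx":0,"dy":0,"dz":-2,"turn":0},{"dx":0,"dy":0,"dz":-2,"turn":0}]'; python3 -m jog '[{"dx":0,"dy":0,"dz":-2,"turn":0},{"dx":0,"dy":0,"dz":-2,"turn":0}]'
```

```text
clock: 13.8
tool_pos: [0.56, -0.0218, 0.2057]
tool_rot: [-0.673, 0.74, -0.004, 0.001]
wrist_force: [-2.5, -0.7, 6.1]
width: 0.0008
clock: 14.0
tool_pos: [0.5601, -0.0218, 0.2052]
tool_rot: [-0.673, 0.74, -0.004, 0.001]
wrist_force: [-3.6, 1.0, 8.1]
width: 0.0002
clock: 14.2
tool_pos: [0.5601, -0.0218, 0.205]
tool_rot: [-0.673, 0.74, -0.004, 0.001]
wrist_force: [-3.3, -0.2, 9.9]
width: 0.0002
```

```bash
python3 -m jog '[{"dx":0,"dy":0,"dz":-2,"turn":0},{"dx":0,"dy":0,"dz":-2,"turn":0}]'; python3 -m jog '[{"dx":0,"dy":0,"dz":-2,"turn":0},{"dx":0,"dy":0,"dz":-2,"turn":0}]';python3 - <<'E'
from h import *
s=save('scene','s8');x=sense();print(x['tool_pos'],x['width'],x['wrist_force'])
cv2.imwrite('pics/s8z.png',cv2.resize(cv2.cvtColor(s['color'],4)[180:290,170:290],None,fx=5,fy=5,interpolation=3))
E
```

```text
clock: 14.4
tool_pos: [0.5601, -0.0218, 0.205]
tool_rot: [-0.673, 0.74, -0.004, 0.001]
wrist_force: [-4.4, 0.8, 9.1]
width: 0.0005
clock: 14.6
tool_pos: [0.5601, -0.0218, 0.2049]
tool_rot: [-0.673, 0.74, -0.005, 0.001]
wrist_force: [-4.0, 0.6, 9.8]
width: 0.0007
[ 0.56009195 -0.02180197  0.20494434] 0.0005709368878707427 [-4.7069727   1.04499152 10.820811  ]
```

View pics/s8z.png

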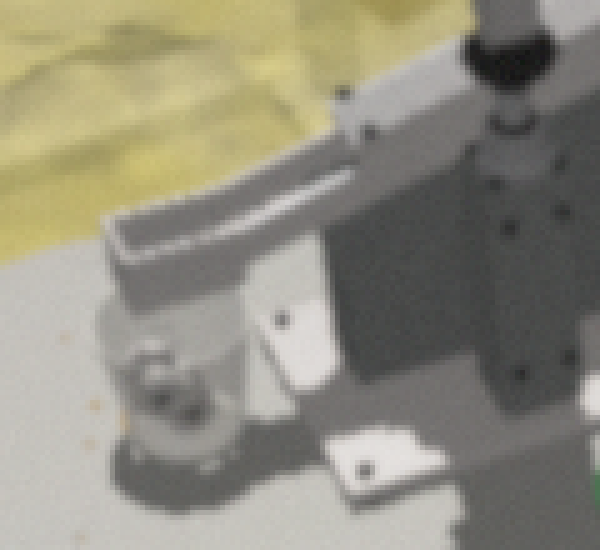

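The head is at its stop and two spools now show in the cup, at (155,380) and (190,410) in this crop. I let it up and check.

```bash
python3 -m jog '[{"dx":0,"dy":0,"dz":5,"turn":0},{"dx":0,"dy":0,"dz":12,"turn":0},{"dx":0,"dy":0,"dz":22,"turn":0},{"dx":0,"dy":0,"dz":45,"turn":0},{"dx":-5,"dy":2,"dz":60,"turn":0},{"dx":-25,"dy":12,"dz":60,"turn":0},{"dx":-60,"dy":28,"dz":60,"turn":0},{"dx":-95,"dy":43,"dz":60,"turn":0},{"dx":-122,"dy":55,"dz":60,"turn":0},{"dx":-127,"dy":58,"dz":60,"turn":0}]' 94
python3 -m jog '[{"dx":-3,"dy":0,"dz":0,"turn":0},{"dx":-3,"dy":0,"dz":0,"turn":0},{"dx":-3,"dy":0,"dz":0,"turn":0}]' 94
python3 - <<'E'
from h import *
s=save('scene','s9');w=save('wrist','w9');x=sense();print(x['tool_pos'],x['width'],x['wrist_force'])
cv2.imwrite('pics/s9z.png',cv2.resize(cv2.cvtColor(s['color'],4)[160:290,170:290],None,fx=4.5,fy=4.5,interpolation=3))
cv2.imwrite('pics/w9z.png',cv2.resize(cv2.cvtColor(w['color'],4)[0:270,220:440],None,fx=2.2,fy=2.2,interpolation=3))
for u,v in ((315,222),): print(wpt(w,u,v,.062))
E
```

```text
clock: 15.65
tool_pos: [0.4306, 0.0373, 0.2651]
tool_rot: [-0.674, 0.739, -0.004, 0.002]
wrist_force: [-0.2, -0.4, -0.1]
width: 0.0772
clock: 15.95
tool_pos: [0.4286, 0.0369, 0.2653]
tool_rot: [-0.673, 0.739, -0.005, 0.002]
wrist_force: [-0.9, 0.2, 0.0]
width: 0.0939
[0.42842532 0.03687348 0.2650965 ] 0.09403245079199528 [ 0.73964643  0.24711312 -0.12470194]
[0.42620891 0.03795058 0.062     ]
```

View pics/s9z.png

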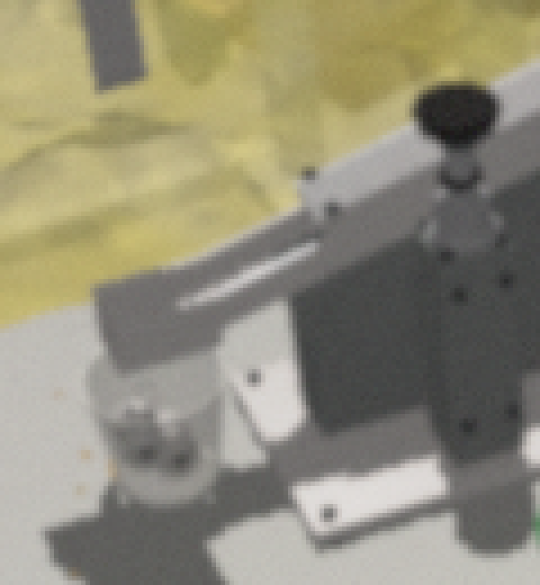

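View pics/w9z.png

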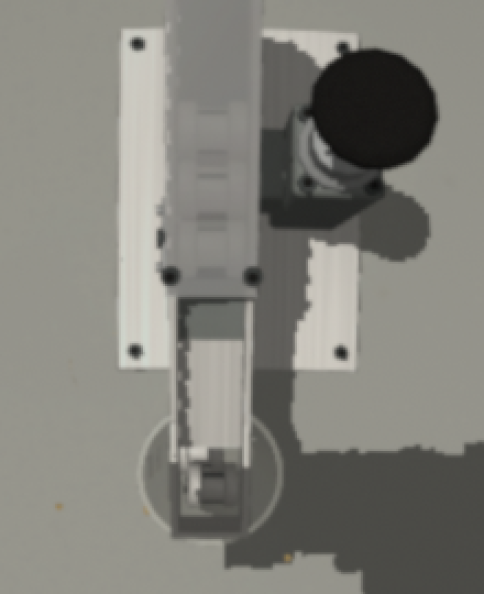

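Three inserts remain in the lane, two are in the cup, and the head is fully up. Going back down over the cup.

```bash
python3 -c "
from h import *
print(wpt(load('w9'),316,215,.062))"
python3 -m jog '[{"dx":4,"dy":-1,"dz":-10,"turn":0},{"dx":4,"dy":-1,"dz":-35,"turn":0},{"dx":4,"dy":-1,"dz":-70,"turn":0},{"dx":4,"dy":-1,"dz":-105,"turn":0},{"dx":4,"dy":-1,"dz":-140,"turn":0},{"dx":4,"dy":-1,"dz":-170,"turn":0},{"dx":4,"dy":-1,"dz":-195,"turn":0},{"dx":4,"dy":-1,"dz":-208,"turn":0},{"dx":4,"dy":-1,"dz":-211,"turn":0},{"dx":4,"dy":-1,"dz":-211,"turn":0}]'
python3 -m jog '[{"dx":0,"dy":0,"dz":0,"turn":0},{"dx":0,"dy":0,"dz":0,"turn":0}]'
```

```text
[0.43319299 0.03628626 0.062     ]
clock: 17.05
tool_pos: [0.4321, 0.0358, 0.0532]
tool_rot: [-0.673, 0.739, -0.004, 0.001]
wrist_force: [0.6, -0.8, -0.4]
width: 0.0937
clock: 17.25
tool_pos: [0.4331, 0.0356, 0.0541]
tool_rot: [-0.673, 0.739, -0.005, 0.002]
wrist_force: [0.5, -0.2, 0.7]
width: 0.0941
```

```bash

python3 -m jog '[{"dx":0,"dy":0,"dz":0,"turn":0},{"dx":0,"dy":0,"dz":0,"turn":0},{"dx":0,"dy":0,"dz":0,"turn":0},{"dx":0,"dy":0,"dz":0,"turn":0},{"dx":0,"dy":0,"dz":0,"turn":0},{"dx":0,"dy":0,"dz":0,"turn":0},{"dx":0,"dy":0,"dz":0,"turn":0}]' 50 9
python3 -m jog '[{"dx":0,"dy":0,"dz":3,"turn":0},{"dx":0,"dy":0,"dz":7,"turn":0},{"dx":0,"dy":0,"dz":9,"turn":0},{"dx":0,"dy":0,"dz":9,"turn":0}]'
```

```text
clock: 17.95
tool_pos: [0.4333, 0.0357, 0.0542]
tool_rot: [-0.673, 0.739, -0.005, 0.002]
wrist_force: [-0.4, 1.1, 1.8]
width: 0.0646
clock: 18.35
tool_pos: [0.4337, 0.0356, 0.0636]
tool_rot: [-0.673, 0.739, -0.005, 0.002]
wrist_force: [0.5, -0.2, -0.7]
width: 0.0654
```

Now back out along the feeder's -x by 64 mm, as before.

```bash

python3 -m jog '[{"dx":-6,"dy":1,"dz":0,"turn":0},{"dx":-18,"dy":2,"dz":0,"turn":0},{"dx":-33,"dy":3,"dz":0,"turn":0},{"dx":-48,"dy":5,"dz":0,"turn":0},{"dx":-59,"dy":6,"dz":0,"turn":0},{"dx":-64,"dy":6,"dz":0,"turn":0},{"dx":-64,"dy":6,"dz":0,"turn":0}]'
python3 -m jog '[{"dx":0,"dy":0,"dz":8,"turn":0},{"dx":0,"dy":0,"dz":25,"turn":0},{"dx":0,"dy":0,"dz":45,"turn":0},{"dx":0,"dy":0,"dz":60,"turn":0},{"dx":0,"dy":0,"dz":60,"turn":0},{"dx":0,"dy":0,"dz":60,"turn":0}]'
python3 - <<'E'
from h import *
s=save('scene','s10');w=save('wrist','w10');x=sense();print(x['tool_pos'],x['width'],x['wrist_force'])
cv2.imwrite('pics/s10z.png',cv2.resize(cv2.cvtColor(s['color'],4)[100:300,100:320],None,fx=2.7,fy=2.7,interpolation=3))
E
```

```text
clock: 19.05
tool_pos: [0.3688, 0.0417, 0.0635]
tool_rot: [-0.673, 0.739, -0.005, 0.002]
wrist_force: [-0.4, -0.5, -1.3]
width: 0.0648
clock: 19.65
tool_pos: [0.3695, 0.0416, 0.1239]
tool_rot: [-0.673, 0.739, -0.005, 0.002]
wrist_force: [0.1, -0.5, -0.4]
width: 0.0654
[0.3682836  0.04169765 0.12285817] 0.06541705982839355 [-0.33568778  0.54786917 -0.39830789]
```

View pics/w10.png

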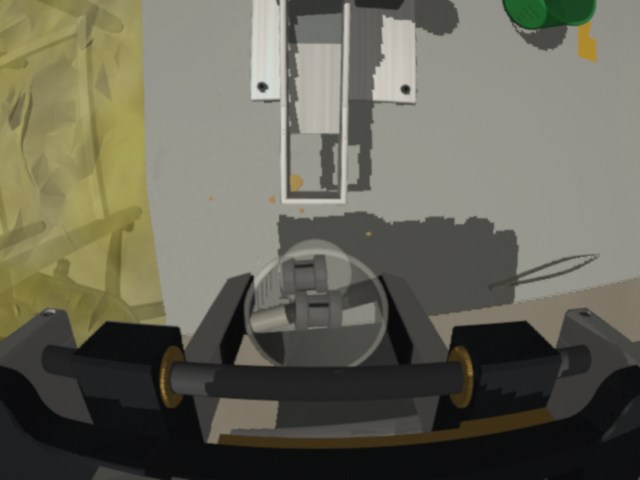

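View pics/s10z.png

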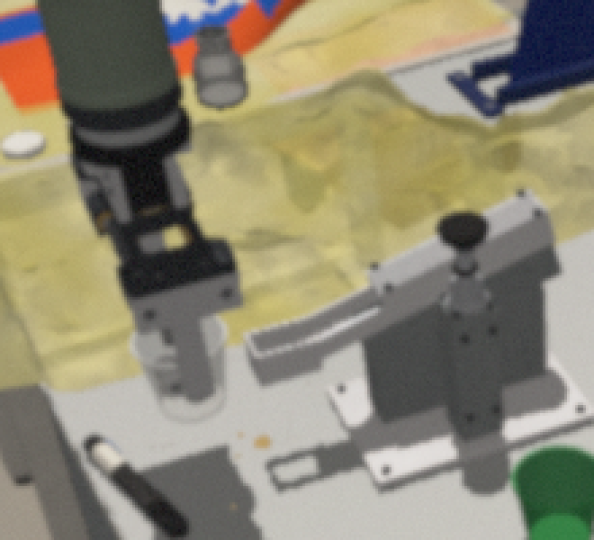

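Two inserts sit in the gripped cup, at (303,273) and (318,310) in the wrist view. Now I carry it smoothly to the scale pan at (0.517, -0.420).

```bash

python3 -m jog '[{"dx":3,"dy":-8,"dz":10,"turn":0},{"dx":9,"dy":-27,"dz":20,"turn":0},{"dx":18,"dy":-55,"dz":30,"turn":0},{"dx":29,"dy":-90,"dz":30,"turn":0},{"dx":41,"dy":-127,"dz":30,"turn":0},{"dx":53,"dy":-165,"dz":30,"turn":0},{"dx":65,"dy":-203,"dz":30,"turn":0},{"dx":77,"dy":-241,"dz":30,"turn":0},{"dx":90,"dy":-279,"dz":30,"turn":0},{"dx":100,"dy":-310,"dz":30,"turn":0}]'
python3 -m jog '[{"dx":8,"dy":-25,"dz":0,"turn":0},{"dx":18,"dy":-55,"dz":0,"turn":0},{"dx":27,"dy":-85,"dz":0,"turn":0},{"dx":36,"dy":-112,"dz":0,"turn":0},{"dx":44,"dy":-135,"dz":0,"turn":0},{"dx":48,"dy":-147,"dz":0,"turn":0},{"dx":48,"dy":-150,"dz":0,"turn":0},{"dx":48,"dy":-150,"dz":0,"turn":0}]'
```

```text
clock: 20.75
tool_pos: [0.4684, -0.2712, 0.1527]
tool_rot: [-0.673, 0.74, -0.004, 0.001]
wrist_force: [-0.0, 1.7, -0.3]
width: 0.0649
clock: 21.55
tool_pos: [0.5157, -0.4216, 0.1519]
tool_rot: [-0.672, 0.74, -0.003, 0.001]
wrist_force: [-0.1, 0.0, -0.5]
width: 0.0653
```

```bash

python3 -m jog '[{"dx":1,"dy":1,"dz":-10,"turn":0},{"dx":1,"dy":1,"dz":-27,"turn":0},{"dx":1,"dy":1,"dz":-42,"turn":0},{"dx":1,"dy":1,"dz":-50,"turn":0},{"dx":1,"dy":1,"dz":-54,"turn":0},{"dx":1,"dy":1,"dz":-54,"turn":0},{"dx":1,"dy":1,"dz":-54,"turn":0}]'
python3 - <<'E'
from h import *
s=save('scene','s11');w=save('wrist','w11');x=sense();print(x['tool_pos'],x['width'],x['wrist_force'])
cv2.imwrite('pics/s11z.png',cv2.resize(cv2.cvtColor(s['color'],4)[260:480,260:480],None,fx=2.7,fy=2.7,interpolation=3))
E
```

```text
clock: 22.25
tool_pos: [0.517, -0.4209, 0.0984]
tool_rot: [-0.672, 0.74, -0.004, 0.001]
wrist_force: [-0.1, -0.2, -0.4]
width: 0.065
[ 0.51721175 -0.42115968  0.09893778] 0.06501880851638105 [-0.20852241 -0.94754684 -0.29121795]
```

View pics/s11z.png

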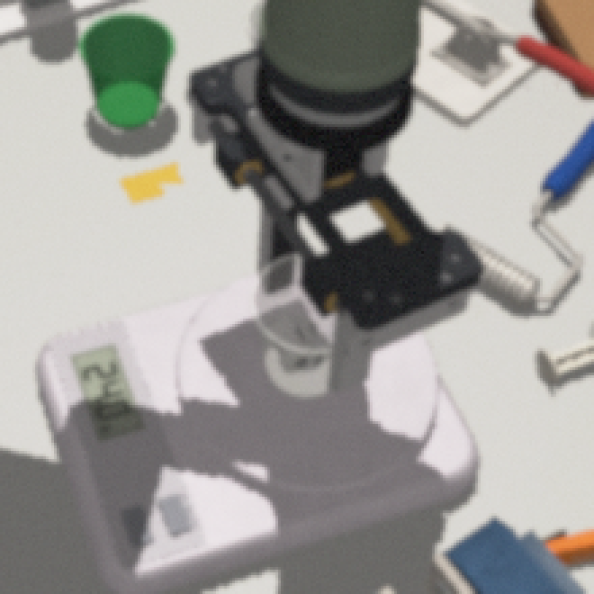

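View pics/w11.png

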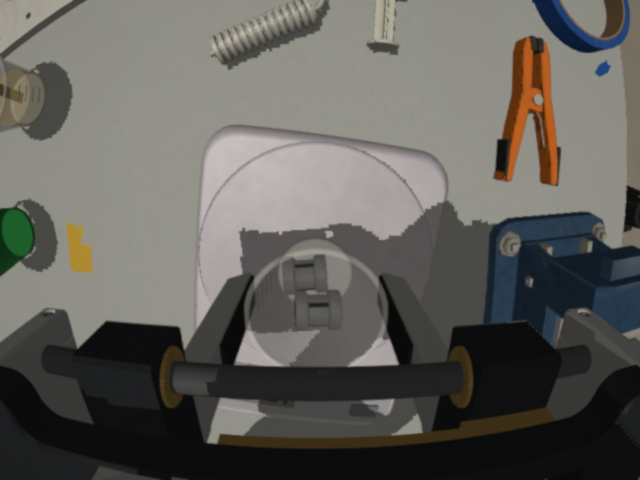

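The cup is centred over the pan with the pan disc all round it. Last few millimetres down.

```bash

python3 -m jog '[{"dx":0,"dy":0,"dz":-2,"turn":0},{"dx":0,"dy":0,"dz":-4,"turn":0},{"dx":0,"dy":0,"dz":-4,"turn":0}]'
python3 -m jog '[{"dx":0,"dy":0,"dz":-1,"turn":0},{"dx":0,"dy":0,"dz":-1,"turn":0}]'
```

```text
clock: 22.65
tool_pos: [0.5171, -0.4211, 0.0948]
tool_rot: [-0.672, 0.74, -0.004, 0.001]
wrist_force: [0.2, 0.1, -0.4]
width: 0.0654
clock: 22.85
tool_pos: [0.5174, -0.4212, 0.0943]
tool_rot: [-0.672, 0.74, -0.005, 0.001]
wrist_force: [0.2, 1.2, 2.4]
width: 0.0653
```

Contact is felt (Fz +2.4 N at z = 0.0943, against the expected 0.094). Release slowly and go straight up.

```bash

python3 -m jog '[{"dx":0,"dy":0,"dz":0,"turn":0},{"dx":0,"dy":0,"dz":0,"turn":0},{"dx":0,"dy":0,"dz":0,"turn":0}]' 72
python3 -m jog '[{"dx":0,"dy":0,"dz":0,"turn":0},{"dx":0,"dy":0,"dz":0,"turn":0},{"dx":0,"dy":0,"dz":0,"turn":0},{"dx":0,"dy":0,"dz":0,"turn":0},{"dx":0,"dy":0,"dz":0,"turn":0}]' 94
python3 -m jog '[{"dx":0,"dy":0,"dz":8,"turn":0},{"dx":0,"dy":0,"dz":25,"turn":0},{"dx":0,"dy":0,"dz":55,"turn":0},{"dx":0,"dy":0,"dz":90,"turn":0},{"dx":0,"dy":0,"dz":120,"turn":0},{"dx":-20,"dy":0,"dz":140,"turn":0},{"dx":-50,"dy":0,"dz":140,"turn":0},{"dx":-80,"dy":0,"dz":140,"turn":0},{"dx":-80,"dy":0,"dz":140,"turn":0},{"dx":-80,"dy":0,"dz":140,"turn":0}]'
python3 - <<'E'
from h import *
s=save('scene','s12');w=save('wrist','w12');t=save('top','t12');x=sense();print(x['tool_pos'],x['width'],x['wrist_force'])
a=cv2.resize(cv2.cvtColor(s['color'],4)[160:480,200:480],None,fx=1.4,fy=1.8,interpolation=3)
b=cv2.resize(cv2.cvtColor(t['color'],4)[140:360,160:520],None,fx=1.1,fy=576/220,interpolation=3)
cv2.imwrite('pics/z12.png',np.hstack([a,b]))
E
```

```text
clock: 23.15
tool_pos: [0.5173, -0.4212, 0.0942]
tool_rot: [-0.672, 0.74, -0.004, 0.001]
wrist_force: [-0.1, -0.8, 1.2]
width: 0.072
clock: 23.65
tool_pos: [0.5173, -0.4212, 0.0942]
tool_rot: [-0.672, 0.74, -0.004, 0.001]
wrist_force: [-0.1, 0.6, 0.7]
width: 0.0941
clock: 24.65
tool_pos: [0.4375, -0.4217, 0.236]
tool_rot: [-0.672, 0.741, -0.006, 0.001]
wrist_force: [0.5, 0.8, 0.2]
width: 0.0939
[ 0.43835817 -0.42132975  0.23483308] 0.09407000423031053 [ 0.83041639 -0.33569627  0.47555071]
```

View pics/z12.png

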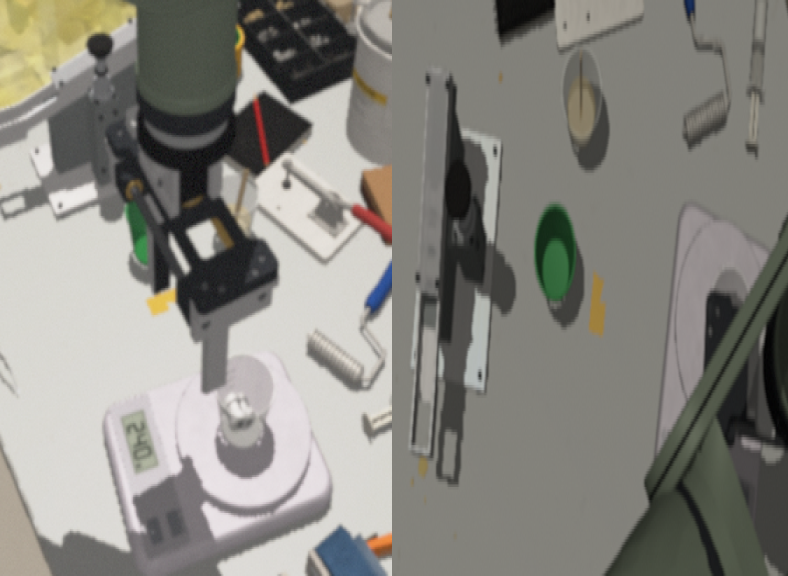

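View pics/w12.png

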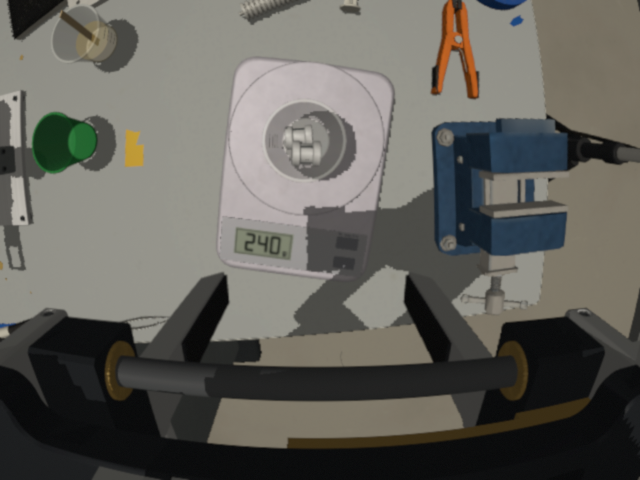

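The cup stands upright near the middle of the pan with two spools in it, at (297,135) and (306,153) in the wrist view. The plunger is up, and the green cup and stick cup have not moved.

```bash
python3 -c "
from bench import sign_off; print(sign_off())"
```

```text
the job is handed in; nothing more can be done
None
```

The job is done and handed in at about 25 s of the 72 s allowed. I stood the empty cup under the spout and pressed the plunger twice to its stop. Each press gave about 12 mm of travel and peaked near 11–12 N, with a full release after each. I then set the cup upright on the scale pan.

**Last checks:**
- **Cup:** it stands upright near the middle of the pan with two inserts in it, and the gripper is clear.
- **Feeder:** three inserts were left in the lane after the second release, and the head was back up.
- **Other cups:** the stick cup and the green cup look unmoved.

**Disagreements:**
- The scale display showed "240" throughout and did not change with the load, so the count rests on the images alone.
- While pressing, there was a sideways force of about 3–6 N at the head.
- The wrist camera put the head about 4 mm further out in x than the top camera; I pressed between the two.

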